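# Open the sprung sliding lid of a jewellery display case

## Robot

A 7-joint arm with a two-finger parallel gripper is mounted at the origin on the work surface. World frame = base frame: x ahead of the robot, y to its left, z up, the work surface at z = 0. Lengths are in m, angles in degrees, forces in N, time in s.
With the tool pointing down it reaches from about 0.425 to 0.875 m from the base axis. Payload 4.7 kg.
Tool frame: the origin (TCP) lies on the centre line of the jaws, within the pads' length; the fingertips stand 19 mm ahead of it and the grasp point (between the pads) is the TCP; z points along the fingers, y is the line along which they close (so a half turn about z gives the same grasp; the last joint's range is limited). The gripper opens to 87 mm and grips with 3 to 60 N. Pads are 19 mm wide; open, the fingers measure 117 mm over their backs; the gripper's body (75 mm by 190 mm) begins 51 mm behind the grasp point.
Start: joints at [64.177, 18.392, -4.016, 83.108, 1.295, 78.541, -3.26], TCP at [0.291, -0.581, 0.21] pointing down, gripper open.
Joint ranges: [-163.93, 163.93], [-17.29, 119.83], [-79.2, 71.16], [3.27, 140.29], [-89.18, 269.18], [5.43, 117.66], [-154.24, 154.24]. Speed limits (degrees/s): [147.25, 147.25, 180, 180, 180, 180, 180].

## Interface

Orientations are given as [roll, pitch, yaw] about the fixed x, y, z axes, in that order (R = Rz(yaw) Ry(pitch) Rx(roll)).
In Python, from cell import env, imaging gives the robot as it stands.
- The arm moves only by the shell command python3 -m crank 'ROWS' [OPENING] [FORCE]. ROWS is JSON, a list of rows, each an object of numbers: "x", "y", "z": the shift along the tool's x, y, z in m; "turn": the turn about the tool's z in rad. In form: [{"x": .., "y": .., "z": .., "turn": ..}, ...]. A call has 1 to 12 rows; each row is the pose to reach, as a shift and turn from the pose commanded when the call began, along the tool's axes at that moment; what a row does not reach only later rows make up. A row lasts 1/8 s, in which the tool goes at most 62.5 mm and 10.7 degrees, less where a joint would pass 70% of its speed; a pose out of reach is approached as far as the arm can. A call with a gripper value outside its range is refused whole. OPENING is the finger opening in m, from 0 to 0.087, set as the call begins (- or left out, the last holds). The fingers move at their own pace and stop on an object; FORCE is the grip in N (left out, the last holds). Time passes only in rows, so rows that repeat a pose let the fingers close. It gives the time, the measured TCP pose, the force, the opening and the grip force at its end, in the units of the state.
- env.get_obs(): the state, without advancing time (a new reading comes with each control period).
- imaging.read_camera(name): name is "side" or "top"; returns the picture (400x640x3 uint8, red, green, blue); there is no depth.
- imaging.get_calibration(name): a dict with "camera_matrix" (3x3 intrinsics, pixels), "k1" (the pictures are not rectified: a ray, as slopes to the right and down, at radius r is drawn at 1 + k1 r^2 times it, then the intrinsics apply), "position" and "attitude" of the camera in the world. Camera axes: x right, y up, looking along -z (the intrinsics and any distortion apply to the point x, -y, -z); pixel columns grow to the right and rows downward; lengths in m; the calibration is good to about 2 mm. A picture is of the moment at which its call begins. get_calibration takes no time and is no camera call.
- env.sign_off(): hands the job in; it is judged then, once.
The state is a dict: "time_s": time; "qpos": joint angles; "joint_velocities": joint speeds; "effort": joint torques, N m; "tool_pos": TCP position; "tool_rot": TCP orientation; "force": force on the tool from outside, world axes, zero at the start; "wrist_torque": the same for the moment, N m; "grip_width": finger opening in m; "grasp_force": force on a finger pad.
Only numpy, scipy, OpenCV 4.12 (cv2) and the standard library are available. Lean on these libraries where they do the work, as an engineer would, in place of code of your own. Each camera call takes 0.05 s, during which the arm holds its last target. There are 200 camera calls.

## Task

Open the wooden display case on the counter: press the sprung brass button down through the thumb slot in the sliding lid and, keeping it down, push the lid along until it is fully open and the button springs up again through the second hole in the lid. Only touch and push, do not pick anything up, leave everything else standing where it is, and finish with the hand clear.

Things in the scene. Friction and masses are not known exactly. Their poses are not given: they have to be found in the camera images.
- case: Fixed wooden display case with brass corners, 200 mm wide (its x), 480 long (its y), 64 high at its side lips. Origin: centre of the underside, z up. From -y to +y: the part under the sliding lid, a fixed glass pane (y = 0 to 165 mm, top 42 mm above the counter), a solid end deck (y = 165 to 240 mm, top 64 mm). Yaw varies by up to 0.45 rad.
- lid (a joint): Sliding lid's travel, m: 0 closed, 0.14 fully open (end stop), towards the case's +y, above the fixed pane. Wooden frame with two panes, 168 mm wide, 245 long, underside 52 mm and top 59 mm above the counter; closed, it spans y = -225 to 20 mm of the case. It runs in grooves and can only slide; about 2 N moves it, it stays where left. Two brass-edged openings go through its wooden middle bar.
- slot (a point): Centre, at the lid's top face, of the larger opening: the thumb slot, 44 mm across, 48 mm along the slide. Moves with the lid, axes as the case's; closed, it is at (0, -26, 59) mm in the case's frame. Push the lid by the slot's +y edge (24 mm from this point) with the fingertips down in the slot.
- hole (a point): Centre, at the lid's top face, of the smaller opening: the second hole, 32 mm across, 42 mm along the slide. Moves with the lid; 143.5 mm from the thumb slot's centre towards -y.
- catch (a joint): Sprung brass button's travel, m: 0 up, 0.016 fully down; 3 N at the top, 8 N fully down. Up, it stands in an opening of the lid and blocks it; the lid passes only while the button is over 10 mm down, its top below the lid's underside. Once the lid's wood is over it, the lid keeps it down. At lid 0.138 to 0.14 the second hole is over it and it springs up, locking the lid open.
- catch_top (a point): Centre of the button's flat top. Brass block 28 mm across, 38 mm along the slide; moves only up and down, at (0, -29.5) mm in the case's frame; top 62 mm above the counter when up (3 mm proud of the lid), 46 mm fully down. Lid closed: 1.5 mm free to the slot's -y edge, 8.5 mm to its +y edge. The wood around it below the lid is 42 mm high.
- ring_box: Bystander: closed dark ring box, 44 x 44 x 36 mm, standing on the case's solid end deck. Origin: centre of its underside.
- ring_cone: Bystander: white ceramic ring cone, 56 mm base, 90 mm high, on the counter beside the case. Origin: centre of its underside.
- polish_jar: Bystander: small amber glass jar with a brass cap, 52 mm wide, 55 mm high, on the counter beside the case. Origin: centre of its underside.
- earring_stand: Bystander: brass T-shaped earring stand on a 50 mm marble foot, 146 mm high, crossbar 80 mm along its y, on the counter beside the case. Origin: centre of its underside.
- bangle: Bystander: brass bangle lying on the counter beside the case, 68 mm outside, 10 mm high. Origin: centre of its underside.
- saucer: Bystander: white saucer, 124 mm wide, 11 mm high, on the counter off the case's -y end. Origin: centre of its underside.
- cup: Bystander: white teacup with a handle, 80 mm wide, 52 mm high, standing on the saucer. Origin: centre of its underside.

How it is judged:
By the outcome, as a careful person would: the job done as asked, in the order asked, and still so for the second after the job is handed in, with the robot touching nothing.
It also fails if it takes over 35 s, if anything falls off the work surface, if the arm or the gripper's body presses on something with over 40 N, if the wrist force passes 120 N, or if a joint passes its speed limit or range.

## Working session

There is one attempt and no reset: what is moved stays moved. The work goes in short steps, Python scripts to look and compute and a shell command to move; the robot and the scene stay as the last step left them, time stands still between calls to the robot, and variables do not carry over. Pictures are saved under pics/ and viewed, at most 10 in all, crops included, and the job is handed in when it is done.

```bash
mkdir -p pics
cat > h.py <<'E'
import numpy as np, cv2
from cell import env, imaging
from scipy.spatial.transform import Rotation as R
def snap(n,f):
    im=imaging.read_camera(n); cv2.imwrite('pics/'+f,im[:,:,::-1]); return im
def cal(n):
    c=imaging.get_calibration(n); return c,np.array(c['camera_matrix']),np.array(c['position'])
def att(c):
    a=np.array(c['attitude'],float)
    if a.shape==(3,3): return a
    if a.size==3: return R.from_euler('xyz',a,degrees=True).as_matrix()
    return R.from_quat(a).as_matrix()
def world(n,u,v,z):
    c,K,p=cal(n); k=np.array([c['k1'],0,0,0,0.])
    s=cv2.undistortPoints(np.array([[[u,v]]],float),K,k)[0,0]
    d=att(c)@np.array([s[0],-s[1],-1]); return p+d*(z-p[2])/d[2]
def pix(n,P):
    c,K,p=cal(n); q=att(c).T@(np.array(P)-p); q=np.array([q[0],-q[1],-q[2]])
    return cv2.projectPoints(q.reshape(1,1,3),np.zeros(3),np.zeros(3),K,np.array([c['k1'],0,0,0,0.]))[0].ravel()
E
python3 - <<'E'
from h import *
for n in ('top','side'):
    snap(n,n+'1.png'); print(imaging.get_calibration(n))
print(env.get_obs()); print(pix('top',[.291,-.581,.21]),pix('side',[.291,-.581,.21]))
E
```

```text
{'camera_matrix': array([[379.73707976,   0.        , 314.28205329],
       [  0.        , 379.73707976, 196.56825238],
       [  0.        ,   0.        ,   1.        ]]), 'k1': -0.07488219688396149, 'position': array([ 0.49241217, -0.02043389,  0.8231238 ]), 'attitude': array([  5.90942041,  -1.65224012, -90.59091933])}
{'camera_matrix': array([[438.48913587,   0.        , 313.58704012],
       [  0.        , 438.48913587, 200.58463888],
       [  0.        ,   0.        ,   1.        ]]), 'k1': 0.04101130008824625, 'position': array([0.30841153, 0.61146402, 0.85859458]), 'attitude': array([  41.84149739,    0.30583573, -156.24062001])}
{'time_s': 0.1, 'qpos': array([64.17890771, 18.43531225, -4.0142444 , 83.16913693,  1.29552857,
       78.53993151, -3.25906581]), 'joint_velocities': array([ 0.01886525, -0.09117031, -0.02707297, -0.08625893,  0.01567494,
        0.01924532, -0.04221585]), 'effort': array([-1.53230934e-05, -4.92569518e+01, -4.05432070e-01, -3.13398242e+01,
       -6.41608355e-02,  3.94974451e-02,  9.80942559e-05]), 'tool_pos': array([ 0.2910429 , -0.58061841,  0.20935433]), 'tool_rot': array([-1.79900875e+02,  6.38828346e-03,  2.66305378e+01]), 'force': array([-0.48670041, -0.75853239,  0.3717933 ]), 'wrist_torque': array([ 0.03995399, -0.02733857,  0.01910491]), 'grasp_force': 0.0, 'grip_width': 0.08641955822379892}
[630.44830596 347.10488092] [497.55017444  61.83987807]
```

View pics/top1.png

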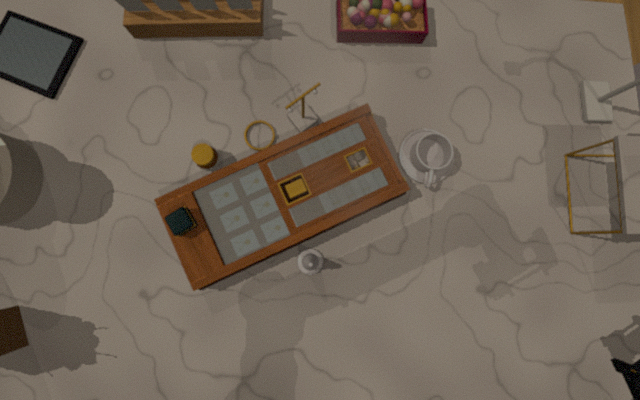

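View pics/side1.png

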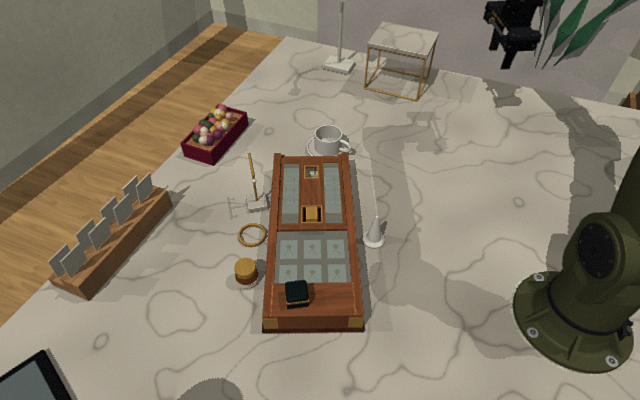

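The top view shows the case with its brass button at about (294,188), the second hole at (358,158), the cup at (433,155) and the ring box on the end deck at (180,221). I'll enlarge both views to read the corners.

Run:
```python
import cv2
a=cv2.imread('pics/top1.png')[95:295,145:415]; cv2.imwrite('pics/c1.png',cv2.resize(a,None,fx=2.9,fy=2.9,interpolation=cv2.INTER_CUBIC))
a=cv2.imread('pics/side1.png')[145:340,225:395]; cv2.imwrite('pics/c2.png',cv2.resize(a,None,fx=3,fy=3,interpolation=cv2.INTER_CUBIC))
```

```text
(no output)
```

View pics/c1.png

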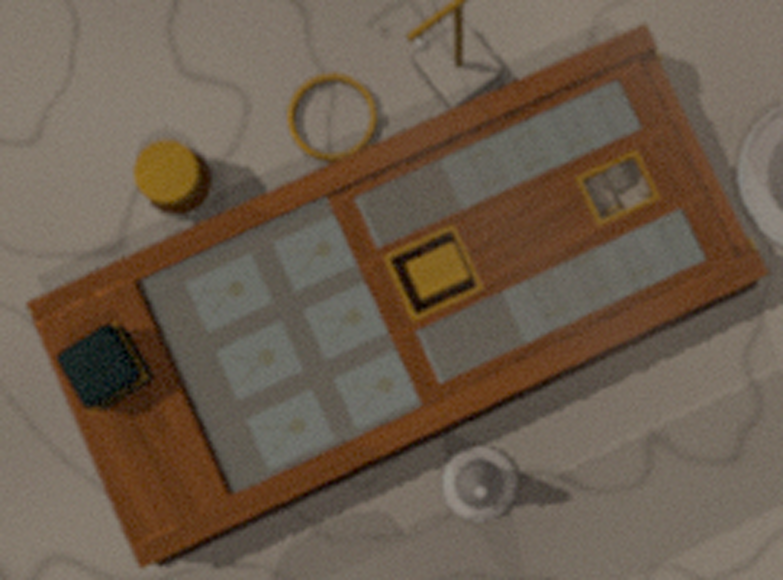

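View pics/c2.png

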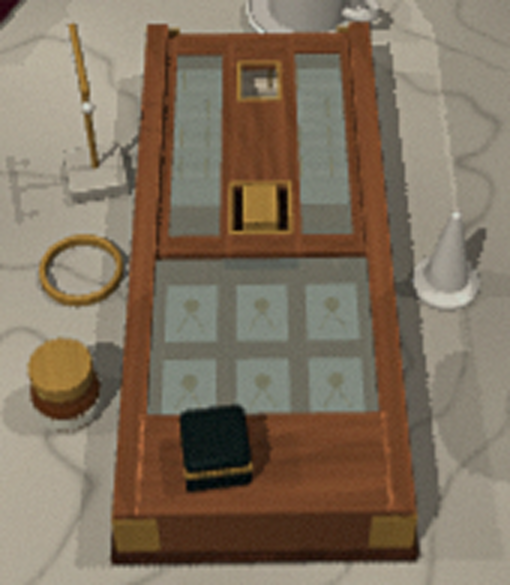

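The crops show the case's four top corners, the slot and button (c1 at about (434,274)), and the hole (c1 at about (618,187)). Next I'll fit the case pose from both cameras.

```bash
cat > fit.py <<'E'
from h import *
from scipy.optimize import least_squares
T={'top':[((32,305),(.1,.24,.064)),((145,563),(-.1,.24,.064)),((645,28),(.1,-.24,.064)),((765,270),(-.1,-.24,.064)),((618,187),(0,-.1695,.059)),((434,274),(0,-.026,.059))],
'side':[((113,515),(.1,.24,.064)),((415,515),(-.1,.24,.064)),((148,25),(.1,-.24,.064)),((365,25),(-.1,-.24,.064)),((259,80),(0,-.1695,.059)),((261,207),(0,-.026,.059))]}
f={'top':lambda u:(145+u[0]/2.9,95+u[1]/2.9),'side':lambda u:(225+u[0]/3,145+u[1]/3)}
def fit(ns):
    W=[(world(n,*f[n](u),q[2])[:2],q) for n in ns for u,q in T[n]]
    def r(p):
        c,s=np.cos(p[2]),np.sin(p[2])
        return np.concatenate([[p[0]+c*q[0]-s*q[1]-w[0],p[1]+s*q[0]+c*q[1]-w[1]] for w,q in W])
    return least_squares(r,[.5,0,.1]),r
if __name__=='__main__':
  for ns in (['top'],['side'],['top','side']):
    s,_=fit(ns);print(ns,s.x,np.degrees(s.x[2]));print((s.fun*1000).round(1))
    x,y,a=s.x;M=np.array([[np.cos(a),-np.sin(a)],[np.sin(a),np.cos(a)]])
    for q in ((0,-.0295),(0,-.026),(0,.2)): print(q,(s.x[:2]+M@q).round(4))
  print('box',world('side',225+215/3,145+435/3,.1),'cone tip',world('top',145+480/2.9,95+490/2.9,.09),'stand',world('top',303,88,.146),world('top',318,86,.146),world('top',287,106,.146),'jar',world('top',204,155,.055))
E
python3 fit.py
```

```text
['top'] [0.57605582 0.01943503 0.42990968] 24.63201051417181
[ 1.1  3.9 -4.3  2.5  4.5 -1.2 -1.5 -4.2 -0.6 -0.5  0.9 -0.5]
(0, -0.0295) [ 0.5884 -0.0074]
(0, -0.026) [ 0.5869 -0.0042]
(0, 0.2) [0.4927 0.2012]
['side'] [0.57626525 0.02450426 0.42642004] 24.432068743157483
[ 0.6  2.7 -0.6 -0.9  1.9 -0.5 -1.6 -5.8 -0.5  2.4  0.1  2.2]
(0, -0.0295) [ 0.5885 -0.0024]
(0, -0.026) [0.587  0.0008]
(0, 0.2) [0.4935 0.2066]
['top', 'side'] [0.57616072 0.02196979 0.42815784] 24.531637299515694
[ 1.7  6.5 -3.9  5.3  4.3  1.  -1.9 -1.7 -0.7  1.9  0.9  2.   0.1  0.2
 -1.  -3.8  2.1 -2.7 -1.3 -8.4 -0.3 -0.1 -0.  -0.3]
(0, -0.0295) [ 0.5884 -0.0049]
(0, -0.026) [ 0.587  -0.0017]
(0, 0.2) [0.4931 0.2039]
box [0.52138835 0.22006893 0.1       ] cone tip [ 0.43870523 -0.03383155  0.09      ] stand [ 0.76531216 -0.02180427  0.146     ] [ 0.76924394 -0.04974802  0.146     ] [0.73055815 0.00790159 0.146     ] jar [0.65927361 0.18247347 0.055     ]
```

The two cameras agree to within about 5 mm: the slot is near (0.587, -0.002) with yaw 24.5°. I'll close the fingers and move above the slot. Tool y runs along the slide, and the 19 mm pad width runs across it.

```bash
python3 -m crank '[{"x":0.044,"y":-0.032,"z":0,"turn":0.037},{"x":0.088,"y":-0.065,"z":0,"turn":0.037},{"x":0.132,"y":-0.098,"z":0,"turn":0.037},{"x":0.176,"y":-0.131,"z":0,"turn":0.037},{"x":0.22,"y":-0.163,"z":0,"turn":0.037},{"x":0.264,"y":-0.196,"z":0,"turn":0.037},{"x":0.308,"y":-0.229,"z":0,"turn":0.037},{"x":0.352,"y":-0.261,"z":0,"turn":0.037},{"x":0.396,"y":-0.294,"z":0,"turn":0.037},{"x":0.44,"y":-0.327,"z":0,"turn":0.037},{"x":0.484,"y":-0.359,"z":0,"turn":0.037},{"x":0.524,"y":-0.389,"z":0,"turn":0.037}]' 0 10
python3 -m crank '[{"x":0,"y":0,"z":0,"turn":0},{"x":0,"y":0,"z":0.04,"turn":0},{"x":0,"y":0,"z":0.08,"turn":0},{"x":0,"y":0,"z":0.08,"turn":0},{"x":0,"y":0,"z":0.08,"turn":0},{"x":0,"y":0,"z":0.08,"turn":0}]'
```

```text
time_s: 1.6
tool_pos: [0.5858, 0.0033, 0.21]
tool_rot: [-180.0, 0.0, 24.5]
force: [0.9, -0.1, 0.2]
grip_width: 0.0004
grasp_force: 0.0
time_s: 2.35
tool_pos: [0.5867, 0.0013, 0.1325]
tool_rot: [179.9, -0.2, 24.5]
force: [0.1, -0.8, -0.5]
grip_width: 0.0003
grasp_force: 0.0
```

Run:
```python
from h import *
a=snap('top','t2.png');b=snap('side','s2.png')
A=cv2.resize(a[140:240,230:330],None,fx=4,fy=4,interpolation=cv2.INTER_CUBIC);B=cv2.resize(b[160:260,260:360],None,fx=4,fy=4,interpolation=cv2.INTER_CUBIC)
cv2.imwrite('pics/c3.png',np.hstack([A,B])[:,:,::-1])
o=env.get_obs();t=np.array(o['tool_pos'])+[0,0,-.019]
p=pix('top',t);q=pix('side',t);print(o['tool_pos'],(p-[230,140])*4,(q-[260,160])*4+[400,0])
```

```text
[0.58637426 0.00145398 0.13199489] [245.13405469 183.33658643] [606.20801226 158.88228981]
```

View pics/c3.png

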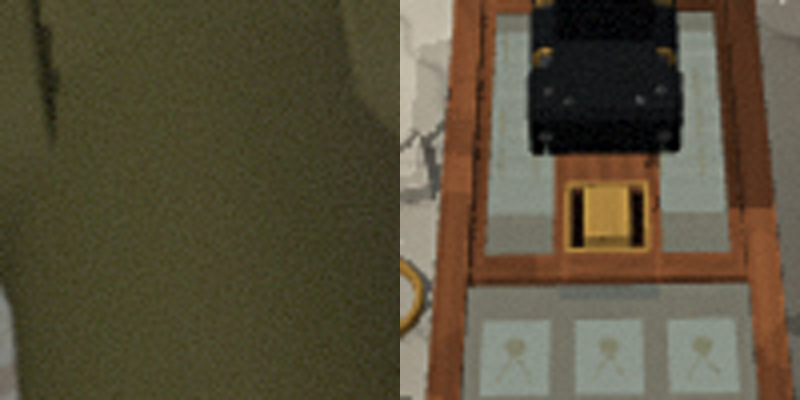

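The side view shows the slot at (608,215) and the hand lined up with it laterally; the fingertips themselves are hidden behind the hand body. The slot's centre leaves about 9 mm along the slide and 12 mm across, so I'll centre on it and descend gently.

```bash
python3 -m crank '[{"x":0,"y":0.0035,"z":0.02,"turn":0},{"x":0,"y":0.0035,"z":0.04,"turn":0},{"x":0,"y":0.0035,"z":0.045,"turn":0},{"x":0,"y":0.0035,"z":0.045,"turn":0},{"x":0,"y":0.0035,"z":0.045,"turn":0}]'
python3 -m crank '[{"x":0,"y":0,"z":0.003,"turn":0},{"x":0,"y":0,"z":0.006,"turn":0},{"x":0,"y":0,"z":0.009,"turn":0},{"x":0,"y":0,"z":0.009,"turn":0}]'
```

```text
time_s: 3.08
tool_pos: [0.5873, -0.0015, 0.0858]
tool_rot: [180.0, -0.0, 24.5]
force: [1.1, -0.2, 0.5]
grip_width: 0.0005
grasp_force: 0.0
time_s: 3.58
tool_pos: [0.5865, -0.0017, 0.076]
tool_rot: [-180.0, 0.0, 24.5]
force: [0.2, 0.2, -0.0]
grip_width: 0.0006
grasp_force: 0.0
```

```bash
python3 -m crank '[{"x":0,"y":0,"z":0.002,"turn":0},{"x":0,"y":0,"z":0.004,"turn":0},{"x":0,"y":0,"z":0.004,"turn":0}]'
python3 - <<'E'
from h import *
b=snap('side','s3.png');o=env.get_obs();print(o['force'],o['tool_pos'],o['wrist_torque'])
cv2.imwrite('pics/c4.png',cv2.resize(b[150:270,240:380],None,fx=5,fy=5,interpolation=cv2.INTER_CUBIC)[:,:,::-1])
E
```

```text
time_s: 3.95
tool_pos: [0.5867, -0.0016, 0.0721]
tool_rot: [-180.0, 0.0, 24.5]
force: [0.7, -0.2, -0.5]
grip_width: 0.0003
grasp_force: 0.0
[-0.00285381  0.15833627 -0.7475591 ] [ 0.58676325 -0.00166804  0.07222532] [ 0.01224483 -0.0062001  -0.02275681]
```

View pics/c4.png

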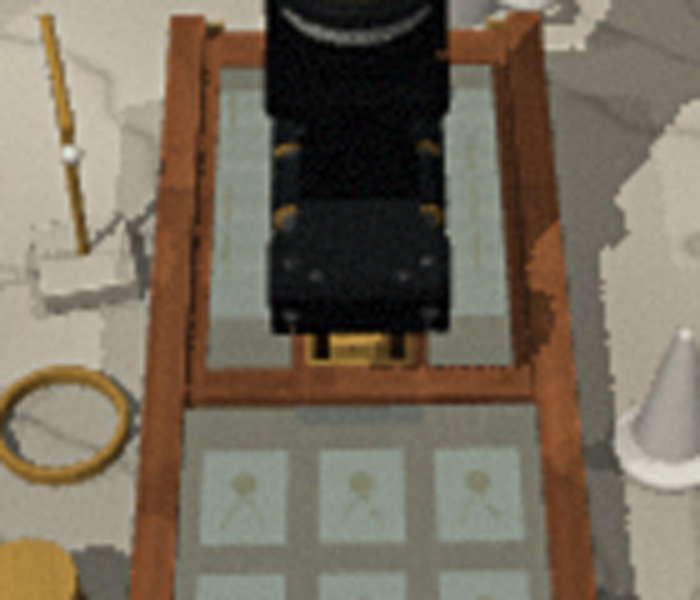

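Run:
```python
from h import *
a=np.radians(24.5);ex=np.array([np.cos(a),np.sin(a),0]);ey=np.array([-np.sin(a),np.cos(a),0])
t=np.array([.5867,-.0016,.0721])
f=lambda P:((pix('side',P)-[240,150])*5).round(0)
for s in (-1,1): print('body front bottom',f(t+ey*.095+ex*.0375*s+[0,0,.051]))
sl=np.array([.587,-.0017,.059])
for z in (0,.003,-.007,-.013):print('button +y edge',z,[f(sl+ey*.0155+ex*.014*s+[0,0,z]) for s in (-1,1)])
print('slot +y edge',[f(sl+ey*.024+ex*.022*s) for s in (-1,1)])
```

```text
body front bottom [450. 392.]
body front bottom [274. 395.]
button +y edge 0 [array([390., 344.]), array([331., 345.])]
button +y edge 0.003 [array([390., 340.]), array([331., 341.])]
button +y edge -0.007 [array([390., 354.]), array([331., 354.])]
button +y edge -0.013 [array([390., 362.]), array([331., 362.])]
slot +y edge [array([408., 358.]), array([314., 359.])]
```

The lateral alignment matches the prediction, but there's no contact force yet. I'll carry on down in small steps.

```bash
for i in 1 2; do python3 -m crank '[{"x":0,"y":0,"z":0.002,"turn":0},{"x":0,"y":0,"z":0.002,"turn":0}]' | egrep 'pos|force:'; python3 -c "
from cell import env;o=env.get_obs();print(o['force'],o['wrist_torque'],o['effort'][[1,3]])"; done
```

```text
tool_pos: [0.5867, -0.0017, 0.0701]
force: [-0.5, -0.6, 0.6]
grasp_force: 0.0
[-0.46735214 -0.58452761  0.58024532] [-0.02977708  0.00438951 -0.01652313] [-43.0930388 -27.8975451]
tool_pos: [0.5867, -0.0017, 0.0681]
force: [-0.6, 0.8, -0.7]
grasp_force: 0.0
[-0.59332392  0.79280439 -0.69082906] [ 0.04041956 -0.01355891 -0.05033066] [-43.15398216 -27.83010721]
```

Still no contact at a nominal 49 mm tip height. I'll lift and turn the hand 90° so the side camera can see the fingertips.

```bash
python3 -c "
from cell import env;print(env.get_obs()['qpos'])"
python3 -m crank '[{"x":0,"y":0,"z":-0.02,"turn":0},{"x":0,"y":0,"z":-0.03,"turn":0.1},{"x":0,"y":0,"z":-0.03,"turn":0.28},{"x":0,"y":0,"z":-0.03,"turn":0.46},{"x":0,"y":0,"z":-0.03,"turn":0.64},{"x":0,"y":0,"z":-0.03,"turn":0.82},{"x":0,"y":0,"z":-0.03,"turn":1.0},{"x":0,"y":0,"z":-0.03,"turn":1.18},{"x":0,"y":0,"z":-0.03,"turn":1.36},{"x":0,"y":0,"z":-0.03,"turn":1.54},{"x":0,"y":0,"z":-0.03,"turn":1.571},{"x":0,"y":0,"z":-0.03,"turn":1.571}]'
python3 - <<'E'
from h import *
b=snap('side','s5.png');o=env.get_obs();print(o['qpos'],o['tool_pos'],o['tool_rot'])
cv2.imwrite('pics/c5.png',cv2.resize(b[150:270,240:380],None,fx=5,fy=5,interpolation=cv2.INTER_CUBIC)[:,:,::-1])
t=np.array(o['tool_pos'])
for d in (0,.019,.01): print(d,(pix('side',t-[0,0,d])-[240,150])*5)
E
```

```text
[ 22.8836953   19.76794566 -29.97683866 100.90186755  11.00673455
  62.26640984 -76.27634671]
time_s: 6.0
tool_pos: [0.5876, -0.0011, 0.1002]
tool_rot: [-179.9, -0.0, -65.6]
force: [0.1, -0.7, 0.3]
grip_width: 0.0003
grasp_force: 0.0
[ -17.75722911   15.42486063   17.76897552  100.7380908    -5.20124772
   64.45216381 -153.89722968] [ 0.58796102 -0.00070966  0.10058175] [-1.79821382e+02 -3.99998043e-02 -6.55407253e+01]
0 [356.75803306 262.34318092]
0.019 [357.12819694 289.25020429]
0.01 [356.95415139 276.59765696]
```

View pics/c5.png

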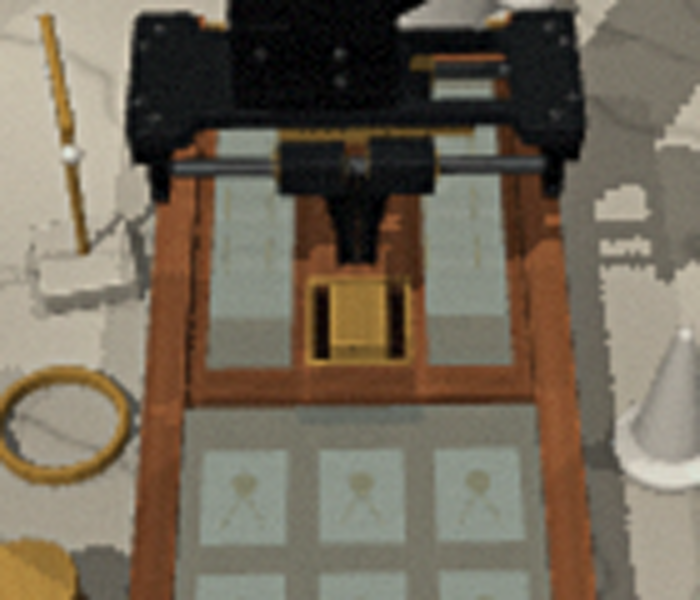

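The view shows the fingertip at about (357,262), roughly where the TCP itself projects. So the closed tips sit about 19 mm higher than nominal, which explains the lack of contact. Joint 7 is close to its limit here, so I'll go half a turn back, which gives the same tip geometry with joint 7 mid-range.

```bash
python3 -m crank '[{"x":0,"y":0,"z":0,"turn":-0.18},{"x":0,"y":0,"z":0,"turn":-0.36},{"x":0,"y":0,"z":0,"turn":-0.54},{"x":0,"y":0,"z":0,"turn":-0.72},{"x":0,"y":0,"z":0,"turn":-0.9},{"x":0,"y":0,"z":0,"turn":-1.08},{"x":0,"y":0,"z":0,"turn":-1.26},{"x":0,"y":0,"z":0,"turn":-1.44},{"x":0,"y":0,"z":0,"turn":-1.571}]' >/dev/null
python3 -m crank '[{"x":0,"y":0,"z":0,"turn":-0.18},{"x":0,"y":0,"z":0,"turn":-0.36},{"x":0,"y":0,"z":0,"turn":-0.54},{"x":0,"y":0,"z":0,"turn":-0.72},{"x":0,"y":0,"z":0,"turn":-0.9},{"x":0,"y":0,"z":0,"turn":-1.08},{"x":0,"y":0,"z":0,"turn":-1.26},{"x":0,"y":0,"z":0,"turn":-1.44},{"x":0,"y":0,"z":0,"turn":-1.571},{"x":0,"y":0,"z":0.02,"turn":-1.571},{"x":0,"y":0,"z":0.025,"turn":-1.571},{"x":0,"y":0,"z":0.025,"turn":-1.571}]'
python3 - <<'E'
from h import *
b=snap('side','s6.png');o=env.get_obs();print(o['qpos'],o['tool_pos'],o['tool_rot'],o['force'])
cv2.imwrite('pics/c6.png',cv2.resize(b[150:270,240:380],None,fx=5,fy=5,interpolation=cv2.INTER_CUBIC)[:,:,::-1])
t=np.array(o['tool_pos'])
for d in (0,.019,.01): print(d,(pix('side',t-[0,0,d])-[240,150])*5)
E
```

```text
time_s: 8.68
tool_pos: [0.5869, -0.0016, 0.0738]
tool_rot: [180.0, -0.0, 114.5]
force: [-0.4, 1.0, 0.0]
grip_width: 0.0009
grasp_force: 0.0
[  1.98126033  16.83523099  -5.1507681  101.37506714   1.68805472
  61.81529714  20.78381993] [ 0.5872436  -0.00160802  0.07412927] [1.79953764e+02 1.60582433e-02 1.14529883e+02] [-0.19008375  0.2428333   0.54743505]
0 [359.43460346 298.73702272]
0.019 [359.76142754 324.639287  ]
0.01 [359.60773365 312.45733528]
```

View pics/c6.png

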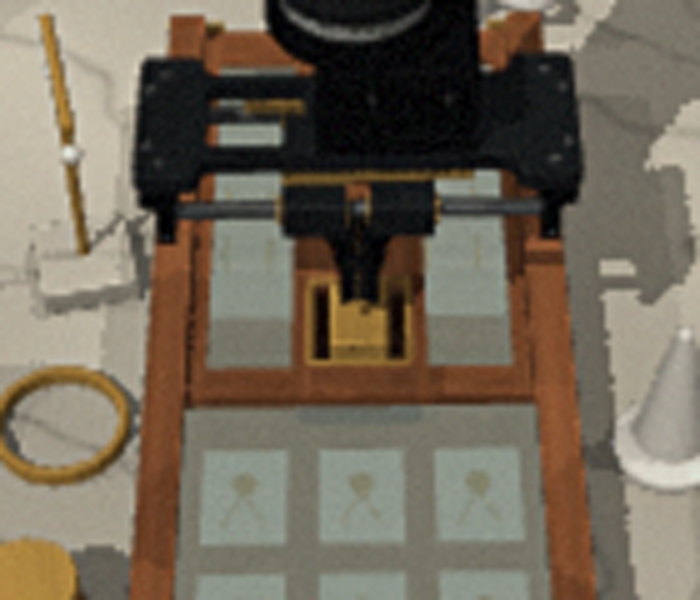

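The side view shows the button still up and the fingertip at about (362,300), just above the middle of the button. I'll press down in steps and watch the force.

```bash
python3 -m crank '[{"x":0,"y":0,"z":0.003,"turn":0},{"x":0,"y":0,"z":0.006,"turn":0},{"x":0,"y":0,"z":0.006,"turn":0}]' | egrep 'pos|force:'
for i in 1 2 3; do python3 -m crank '[{"x":0,"y":0,"z":0.002,"turn":0},{"x":0,"y":0,"z":0.003,"turn":0},{"x":0,"y":0,"z":0.003,"turn":0}]' | egrep 'pos|force:';  done
```

```text
tool_pos: [0.5866, -0.0016, 0.0671]
force: [0.6, 0.1, -0.4]
grasp_force: 0.0
tool_pos: [0.5867, -0.0017, 0.0642]
force: [0.3, -0.7, 0.3]
grasp_force: 0.0
tool_pos: [0.5867, -0.0016, 0.0612]
force: [-0.2, -0.3, 1.1]
grasp_force: 0.0
tool_pos: [0.5867, -0.0017, 0.0582]
force: [0.3, -0.0, 0.2]
grasp_force: 0.0
```

Run:
```python
from h import *
a=cv2.imread('pics/s6.png').astype(int).sum(2)//3;b=snap('side','s7.png').astype(int).sum(2)//3
print(env.get_obs()['force'],env.get_obs()['tool_pos'])
print('cols 302..322, rows from 196')
for r in range(196,226): print(r,*['%3d'%v for v in a[r,300:324:2]],' | ',*['%3d'%v for v in b[r,300:324:2]])
```

```text
[-1.22545237 -0.01065912  0.62864089] [ 0.5867964  -0.00165798  0.05827568]
cols 302..322, rows from 196
196  13  16  20  15  17   8  14  15  15  18  23  14  |   32  30  31  32  29  45  95  42  27  25  32  28
197  28  37  30  14  17  15  12  10   9  30  45  43  |   14  20  21  19  23  33  57  31  16  21  19  21
198  45  54  50   9   5  14   9   5   1  50  52  44  |   14  16  16  18  23  22  24  19  20  13  15  15
199  47  54  54  13   1   7  18   1   8  54  54  47  |   16  19  19  17  14  15  11  14  15  14  20  15
200  47  52  52  32   0   8  17   9  13  51  54  42  |   13  18  13  22  16   5  11  13  16  15  15  12
201  45  53  53  35   6   9   7   7  10  54  54  47  |   18  18  13  23  16   6   4  14  18  22  17  19
202  42  52  47  49   5  18   8   8  21  52  53  47  |   28  34  45  14  12  14  15  12   9  41  45  45
203  45  52  50  54  11  11  14  10  35  53  52  43  |   43  59  73  26   2   2   6   2   6  51  52  49
204  73  84  78  79  13  12  17   5  50  52  51  42  |   42  54  56  26   0  12   6   0   8  52  52  43
205  66  94  95  99  22  15  20  11  59  48  47  33  |   35
[... 1424 characters left out ...]
  83  82  85  15  27  80  |   70  66   7  95  88  67  83  86  93  22  30  80
220  71  69   9  87  80  75  79  84  87  18  28  79  |   69  67   7  86  78  73  81  79  83  21  29  82
221  73  70  22  89  83  86  91  87  93  39  43  81  |   70  69  19  92  89  84  87  92  87  37  49  83
222  69 106 103 105  99 102 100 101  97  89  90  73  |   71 107 106 102 100 104  97  95  97  89  92  75
223  69  77  74  73  70  73  75  79  74  75  70  64  |   69  78  77  72  73  75  71  66  68  67  73  63
224  69  64  65  69  65  67  67  65  68  62  60  66  |   72  66  63  64  64  65  63  65  63  58  63  61
225  72  67  66  65  68  65  70  65  66  61  57  62  |   75  71  63  65  69  63  62  59  60  56  59  61
```

The button edge hasn't moved (row 218) and the tip is at row 214. On that sight line the tips are still about 5 to 8 mm above the button, so tool_pos z can't be relied on for tip height. I'll continue down by feel.

```bash
for i in 1 2 3; do python3 -m crank '[{"x":0,"y":0,"z":0.002,"turn":0},{"x":0,"y":0,"z":0.003,"turn":0},{"x":0,"y":0,"z":0.003,"turn":0}]' | egrep 'pos|force:';  done
cat > g.py <<'E'
from h import *
import sys
b=snap('side',sys.argv[1]).astype(int).sum(2)//3;o=env.get_obs()
print(o['force'],o['tool_pos'],o['time_s'])
for r in range(208,225): print(r,*['%3d'%v for v in b[r,300:324:2]])
E
python3 g.py s8.png
```

```text
tool_pos: [0.5867, -0.0017, 0.0552]
force: [-0.1, -0.4, -0.4]
grasp_force: 0.0
tool_pos: [0.5867, -0.0016, 0.0522]
force: [-0.6, -0.3, -0.4]
grasp_force: 0.0
tool_pos: [0.587, -0.0016, 0.0496]
force: [-1.1, 0.5, 2.5]
grasp_force: 1.3
[-0.74296776  0.47701688  3.10745821] [ 0.58703112 -0.00166466  0.04967874] 11.45
208  42  61  17  80   0  12  10   8  16  26  29  41
209  69  72  12 117  10  15  15   3  44  17  16  38
210  67  69   6 121  15  17  19   9  43  17  23  44
211  69  70  13 117  23  10  14   4  55  21  13  70
212  68  66  11 121  32  19  13   3  60  19  24  80
213  68  70  15 117  32  13  19   8  58  21  29  76
214  69  68   8 119  33  18  11   4  57  19  23  81
215  69  73   9 115  27  10  10   1  61  18  23  79
216  74  70   9 110  31  20  26   9  96  29  26  84
217  72  71   7 111  76  95  98  70 106  21  24  85
218  71  71   7 126 122 126 125 121 132  33  28  83
219  73  69   7  95  92  69  86  87  92  17  28  82
220  71  69   7  86  77  76  79  83  85  15  22  82
221  68  75  17  89  84  84  89  88  89  40  46  84
222  71 108 107  98  95  94  96  96  99  93  91  78
223  71  78  76  72  68  69  68  67  71  66  71  65
224  76  67  64  65  62  62  62  65  64  65  61  62
```

Contact: 3 N at TCP z of 0.0497. Now I'll press about 14 mm further.

```bash
python3 -m crank '[{"x":0,"y":0,"z":0.003,"turn":0},{"x":0,"y":0,"z":0.006,"turn":0},{"x":0,"y":0,"z":0.009,"turn":0},{"x":0,"y":0,"z":0.011,"turn":0},{"x":0,"y":0,"z":0.011,"turn":0}]' | egrep 'pos|force:'
python3 -m crank '[{"x":0,"y":0,"z":0.002,"turn":0},{"x":0,"y":0,"z":0.003,"turn":0},{"x":0,"y":0,"z":0.003,"turn":0}]' | egrep 'pos|force:'
python3 g.py s9.png
```

```text
tool_pos: [0.587, -0.0017, 0.0385]
force: [-2.1, 0.9, 5.6]
grasp_force: 3.0
tool_pos: [0.5871, -0.0017, 0.0357]
force: [-2.4, 0.3, 7.0]
grasp_force: 3.4
[-0.94991521 -0.09704364  6.81028811] [ 0.5870681  -0.00165411  0.03576358] 12.5
208  13  23  19  19  17  11  22  18  17  17  17  21
209  36  41  13   8   9  11  14   4   7  13  21  40
210  43  42  17  10   9  13   7   9   4   9  22  44
211  60  64  19  36   0  11  14   5  11  21  20  46
212  71  64   3 111   0  16  10   0  19  15  17  66
213  69  67  11 115  10  15  17   6  41  16  26  81
214  68  66   9 113  20  11  18  11  56  19  25  79
215  70  63  14 116  32  12  15   7  61   9  22  75
216  71  66  10 111  36   5  15   9  60  26  29  83
217  72  68  12 109  27   8  17   6  59  22  49  83
218  72  67  11 108  31  14  19   7  60  24  55  80
219  66  65  10 109  29  13  16   3  55  21  36  85
220  74  63   5 110  33  35  37  21  61  31  31  80
221  73  62  18 104  78 102 101  97 103  49  48  80
222  76 102 100 103  95  99  97 101  99  92  92  76
223  70  72  69  71  68  65  70  74  71  70  70  66
224  71  62  61  61  64  65  67  62  63  64  58  60
```

The force is about 7 N, so the button is roughly 13 to 14 mm down and past the 10 mm threshold. Tool +x is the slide direction, so I'll push gently.

```bash
python3 -m crank '[{"x":0.003,"y":0,"z":0,"turn":0},{"x":0.006,"y":0,"z":0,"turn":0},{"x":0.009,"y":0,"z":0,"turn":0},{"x":0.011,"y":0,"z":0,"turn":0},{"x":0.013,"y":0,"z":0,"turn":0},{"x":0.015,"y":0,"z":0,"turn":0},{"x":0.017,"y":0,"z":0,"turn":0},{"x":0.019,"y":0,"z":0,"turn":0},{"x":0.02,"y":0,"z":0,"turn":0}]' | egrep 'pos|force:'
cat > lid.py <<'E'
from h import *
import sys
n=sys.argv[1]; b=snap('side',n).astype(int); o=env.get_obs(); print(o['force'],o['tool_pos'],o['time_s'])
# lid +y front edge along case line x=+0.06, sample brightness blue-red (wood vs glass)
a=np.radians(24.5);c0=np.array([.5762,.0220]);ex=np.array([np.cos(a),np.sin(a)]);ey=np.array([-np.sin(a),np.cos(a)])
for x in (.06,-.06):
    row=[]
    for y in np.arange(0,.18,.004):
        P=np.r_[c0+ex*x+ey*y,.059];u,v=pix('side',P).round().astype(int);row.append(b[v,u,0]-b[v,u,2])
    print('wood profile y=0..176 step4:',*row)
E
python3 lid.py s10.png
```

```text
tool_pos: [0.5816, 0.0128, 0.0367]
force: [2.9, -6.4, 6.3]
grasp_force: 4.3
[ 3.07508782 -5.53510014  5.94130334] [0.58153363 0.01294523 0.03673126] 13.675
wood profile y=0..176 step4: 14 25 61 69 71 71 54 38 15 17 15 17 18 1 3 0 6 15 3 1 9 5 7 5 0 6 17 17 20 18 2 -1 1 6 12 5 2 10 11 2 1 66 84 91 87
wood profile y=0..176 step4: 12 11 77 73 68 75 59 16 14 16 14 16 14 3 5 2 0 1 0 0 3 2 4 2 3 10 14 16 17 5 2 3 2 1 -1 2 4 2 3 8 0 74 68 70 78
```

Run:
```python
from h import *
a=np.radians(24.5);c0=np.array([.5762,.0220]);ex=np.array([np.cos(a),np.sin(a)]);ey=np.array([-np.sin(a),np.cos(a)])
for n in ('s9','s10'):
  b=cv2.imread(f'pics/{n}.png')[:,:,::-1].astype(int)
  print(n,*[np.mean([(lambda u,v:b[v,u,0]-b[v,u,2])(*pix('side',np.r_[c0+ex*x+ey*y,.059]).round().astype(int)) for x in (.05,.055,.06,-.05,-.06)]).round().astype(int) for y in np.arange(.004,.05,.002)])
b=cv2.imread('pics/s10.png').astype(int).sum(2)//3
for r in range(210,230): print(r,*['%3d'%v for v in b[r,298:326:2]])
```

```text
s9 67 71 69 67 67 68 68 68 58 49 38 19 16 16 16 17 17 16 16 15 17 18 16
s10 20 60 67 71 68 67 66 69 69 65 54 43 31 17 15 16 17 15 16 16 17 17 15
210  15  17  12  21  13  19  18  25  24  12  12  14  21  17
211  13  16  16  16  17  25  28  13  22  19  18  19  13  16
212  13  18  16  12  15  24   3  13  16  18  15  17  18  16
213  24  17  19  21  24  13  12   9  17  11  20  11  14  10
214  64  34  37  15  11   5   4   7   9   8  17  17  35  33
215  68  41  39  16  10   2   7   9   6   8  11  16  47  38
216  82  69  65  10  18   3  18  16   6  20  24  18  46  47
217  85  74  65   9  59   4   2  14   7  44  21  18  48  64
218  84  72  67  12 104   5  18  16   2  46  23  29  80  68
219  85  73  70  10 111  13  18  19   4  61  25  24  82  72
220  82  72  70   9 110  12  15  12   3  62  19  17  83  68
221  84  73  61   3 109  24  10  10   6  65  20  17  85  69
222  83  73  59  23  89  23  21  26  19  57  25  35  82  66
223  82  73  80 100 105  98  99 100  97 100  98 101  85  68
224  80  70  78  76  74  74  76  76  74  75  73  76  67  71
225  71  72  63  57  66  66  67  65  64  66  67  61  62  69
226  66  74  64  60  63  60  63  61  64  60  58  59  64  70
227  68  73  63  62  63  65  60  61  59  62  59  54  64  70
228  67  76  63  68  68  68  66  62  65  64  67  65  63  69
229  70  73  67  64  59  63  64  58  63  63  63  67  62  73
```

The lid has moved only about 2 to 3 mm and the side force is 7 N, so the button is probably still catching. I'll press it a little deeper and hold.

```bash
python3 -m crank '[{"x":0,"y":0,"z":0.0015,"turn":0},{"x":0,"y":0,"z":0.0025,"turn":0},{"x":0,"y":0,"z":0.0025,"turn":0}]' | egrep 'pos|force:'
python3 -m crank '[{"x":0.002,"y":0,"z":0,"turn":0},{"x":0.003,"y":0,"z":0,"turn":0},{"x":0.003,"y":0,"z":0,"turn":0}]' | egrep 'pos|force:'
python3 lid.py s11.png | head -1
```

```text
tool_pos: [0.5816, 0.0129, 0.0345]
force: [2.4, -7.1, 7.4]
grasp_force: 4.5
tool_pos: [0.5805, 0.0153, 0.0345]
force: [2.9, -6.4, 7.2]
grasp_force: 4.4
[ 3.34617819 -6.48949157  7.00250136] [0.58047591 0.01524651 0.03450498] 14.475
```

A constant side force while advancing means the lid is now sliding. I'll keep pushing.

```bash
python3 -m crank '[{"x":0.003,"y":0,"z":0,"turn":0},{"x":0.006,"y":0,"z":0,"turn":0},{"x":0.009,"y":0,"z":0,"turn":0},{"x":0.012,"y":0,"z":0,"turn":0},{"x":0.015,"y":0,"z":0,"turn":0},{"x":0.018,"y":0,"z":0,"turn":0},{"x":0.018,"y":0,"z":0,"turn":0}]' | egrep 'pos|force:'
python3 lid.py s12.png
```

```text
tool_pos: [0.572, 0.0334, 0.0336]
force: [2.6, -4.6, 4.3]
grasp_force: 2.6
[ 2.88907432 -3.23074864  5.07415518] [0.57197684 0.03337876 0.03357911] 15.4
wood profile y=0..176 step4: 16 14 16 8 5 1 -2 32 68 68 69 65 52 0 2 0 7 16 3 0 8 5 8 2 1 6 17 16 17 18 3 1 4 5 11 3 2 10 10 5 0 68 89 93 89
wood profile y=0..176 step4: 14 14 17 14 4 3 2 71 80 75 77 76 57 2 0 4 0 -1 0 0 2 2 5 2 2 9 13 15 17 7 2 2 3 3 2 3 2 1 4 9 -1 75 72 72 74
```

The lid is at about 24 mm and the button is captured under the wood. I'll raise the tips 2 mm to clear the pane and push on.

```bash
python3 -m crank '[{"x":0.003,"y":0,"z":-0.002,"turn":0},{"x":0.009,"y":0,"z":-0.002,"turn":0},{"x":0.016,"y":0,"z":-0.002,"turn":0},{"x":0.023,"y":0,"z":-0.002,"turn":0},{"x":0.03,"y":0,"z":-0.002,"turn":0},{"x":0.037,"y":0,"z":-0.002,"turn":0},{"x":0.044,"y":0,"z":-0.002,"turn":0},{"x":0.05,"y":0,"z":-0.002,"turn":0}]' | egrep 'pos|force:'
python3 lid.py s13.png
```

```text
tool_pos: [0.5505, 0.0789, 0.0345]
force: [3.7, -3.4, 0.4]
grasp_force: 2.8
[ 3.1325502  -3.60953654 -0.19022503] [0.54995429 0.08000259 0.03444748] 16.45
wood profile y=0..176 step4: 8 0 -1 1 -1 2 3 0 1 1 -1 3 3 -3 -3 -4 -2 3 -4 -9 63 71 73 74 59 45 15 18 19 18 4 3 1 5 11 2 3 10 10 5 -2 57 80 82 89
wood profile y=0..176 step4: -5 -3 -2 -4 -1 4 4 4 0 0 0 2 2 -3 -2 -4 -4 -5 -5 12 63 77 68 77 67 25 16 15 16 9 2 3 3 4 2 3 3 1 5 9 -1 76 73 72 79
```

Lid at about 75 mm with no vertical load. Next, about 55 mm more, then ease onto the stop.

```bash
python3 -m crank '[{"x":0.006,"y":0,"z":0,"turn":0},{"x":0.012,"y":0,"z":0,"turn":0},{"x":0.018,"y":0,"z":0,"turn":0},{"x":0.024,"y":0,"z":0,"turn":0},{"x":0.03,"y":0,"z":0,"turn":0},{"x":0.036,"y":0,"z":0,"turn":0},{"x":0.042,"y":0,"z":0,"turn":0},{"x":0.048,"y":0,"z":0,"turn":0},{"x":0.053,"y":0,"z":0,"turn":0},{"x":0.055,"y":0,"z":0,"turn":0}]' | egrep 'pos|force:'
python3 -m crank '[{"x":0.003,"y":0,"z":0,"turn":0},{"x":0.006,"y":0,"z":0,"turn":0},{"x":0.008,"y":0,"z":0,"turn":0},{"x":0.010,"y":0,"z":0,"turn":0},{"x":0.010,"y":0,"z":0,"turn":0}]' | egrep 'pos|force:'
python3 lid.py s14.png
```

```text
tool_pos: [0.5274, 0.1295, 0.0344]
force: [4.9, -4.4, -0.2]
grasp_force: 2.7
tool_pos: [0.524, 0.1366, 0.0345]
force: [6.1, -7.6, -1.4]
grasp_force: 4.6
[ 6.31022771 -7.27185652 -1.51682983] [0.52394762 0.13661484 0.03448348] 18.375
wood profile y=0..176 step4: 16 13 19 9 3 1 -2 -2 -2 -4 -2 -1 -1 -5 -4 -5 0 3 -3 -4 -2 -3 -5 -5 -1 -3 -1 4 3 4 -3 -5 -6 -1 1 10 79 74 74 73 59 61 83 85 82
wood profile y=0..176 step4: 3 3 3 2 0 0 -2 2 -3 -1 1 -2 -5 -7 -2 -1 -3 -3 -2 -3 -1 -4 -2 -2 -5 -1 3 0 1 -1 -2 -5 -1 -4 -8 -10 87 85 63 67 61 74 75 75 82
```

```bash
python3 -m crank '[{"x":0.002,"y":0,"z":0,"turn":0},{"x":0.004,"y":0,"z":0,"turn":0},{"x":0.004,"y":0,"z":0,"turn":0}]' | egrep 'pos|force:'
python3 - <<'E'
from h import *
b=snap('side','s15.png')
cv2.imwrite('pics/c15.png',cv2.resize(b[140:300,230:380],None,fx=3.7,fy=3.7,interpolation=cv2.INTER_CUBIC)[:,:,::-1])
E
```

```text
tool_pos: [0.5239, 0.1368, 0.0346]
force: [8.4, -13.0, -1.6]
grasp_force: 8.0
```

View pics/c15.png

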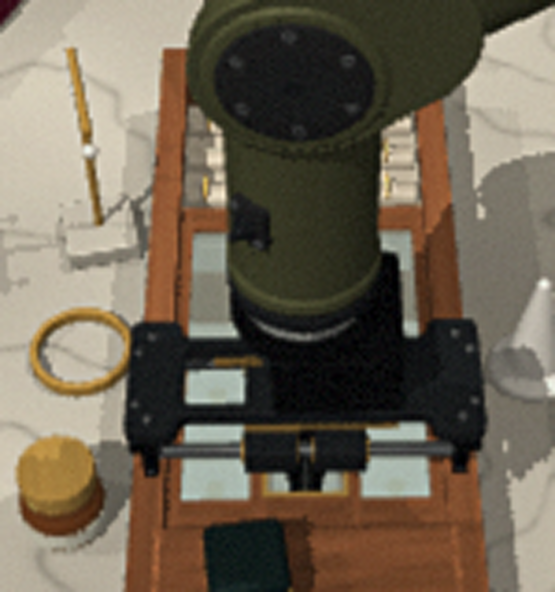

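The side view shows the lid against the end deck. Force rose to 15 N with no further travel, so it's on the end stop. I'll back off, raise the hand and clear the view.

```bash
python3 -m crank '[{"x":-0.006,"y":0,"z":0,"turn":0},{"x":-0.014,"y":0,"z":0,"turn":0},{"x":-0.016,"y":0,"z":-0.01,"turn":0},{"x":-0.016,"y":0,"z":-0.03,"turn":0},{"x":-0.016,"y":0,"z":-0.07,"turn":0},{"x":-0.016,"y":0,"z":-0.12,"turn":0},{"x":-0.016,"y":0,"z":-0.16,"turn":0},{"x":-0.016,"y":0,"z":-0.18,"turn":0}]' | egrep 'pos|force:'
python3 -m crank '[{"x":-0.03,"y":-0.02,"z":0,"turn":0},{"x":-0.075,"y":-0.048,"z":0,"turn":0},{"x":-0.12,"y":-0.076,"z":0,"turn":0},{"x":-0.165,"y":-0.105,"z":0,"turn":0},{"x":-0.21,"y":-0.133,"z":0,"turn":0},{"x":-0.255,"y":-0.161,"z":0,"turn":0},{"x":-0.3,"y":-0.19,"z":0,"turn":0},{"x":-0.345,"y":-0.218,"z":0,"turn":0},{"x":-0.39,"y":-0.247,"z":0,"turn":0},{"x":-0.43,"y":-0.272,"z":0,"turn":0},{"x":-0.45,"y":-0.285,"z":0,"turn":0},{"x":-0.45,"y":-0.285,"z":0,"turn":0}]' | egrep 'time|pos|force:'
python3 - <<'E'
from h import *
a=snap('top','t16.png');b=snap('side','s16.png')
A=cv2.resize(a[95:295,145:345],(396,396),interpolation=cv2.INTER_CUBIC);B=cv2.resize(b[140:340,225:425],(400,396),interpolation=cv2.INTER_CUBIC)
cv2.imwrite('pics/c16.png',np.hstack([A,B])[:,:,::-1])
E
```

```text
tool_pos: [0.5276, 0.1307, 0.2183]
force: [0.1, -0.6, -0.5]
grasp_force: 0.0
time_s: 21.3
tool_pos: [0.4538, -0.3995, 0.215]
force: [0.2, 1.2, -0.1]
grasp_force: 0.0
```

View pics/c16.png

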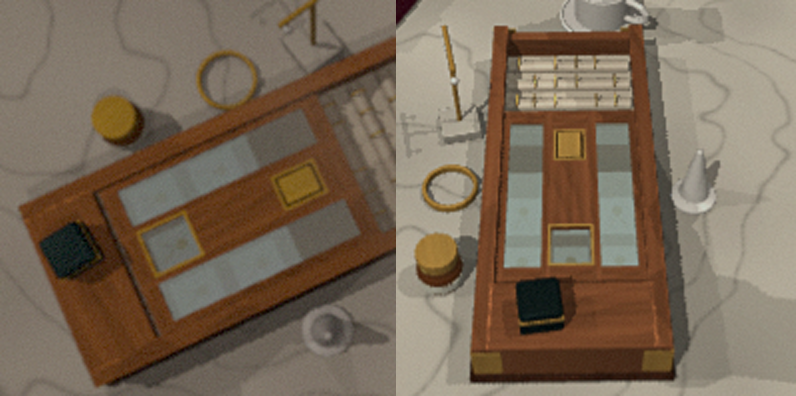

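Both views show the lid fully open, the button up in the second hole (top view (300,185), side view (569,145)), the bystanders where they were, and the hand clear.

```bash
python3 -c "
from cell import env;print(env.sign_off())"
```

```text
the job is handed in; nothing more can be done
None
```

The display case is open: the lid is at its end stop, the button has sprung up through the second hole, everything else is where it was, and the hand is clear (about 21 s, handed in).

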